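# Hold a handset on test under a hand-lever probe press

## Task

Put the short handset, the one lying with its battery bay open, on test: slide it, rounded end first and bay up, into the nest of the lever test fixture until it is fully home against the end stop, and let go of it. Then press the fixture's spring-return hand lever down until its arm is level, so that the probes sit on the handset's contacts, not pushing it well past level, and keep it there: the program finishes while the gripper is still holding the lever down. Leave the other things on the desk where they are.

Things in the scene. Friction and masses are not known exactly. Their poses are not given: they have to be found in the camera images.
- handset: The handset to test: grey plastic slab 170 long (its x) x 48 wide (y) x 20 mm high (z), 0.12 kg, lying key side down. Origin at the centre of its underside, so it reaches 85 mm either way along x. +x points to the rounded end (corner radius 12 mm), -x to the square tail. In its upper face, centred 53 mm from the origin towards the rounded end, is the open battery bay, 40 x 34 mm and 6 mm deep, with brass contacts on its floor.
- handset_nose (a point): Middle of the handset's rounded end, at its underside (85 mm along +x from the handset's origin); axes as the handset.
- fixture: Lever test fixture, fixed: grey box 210 (x) x 130 (y) x 45 mm high, origin at the centre of its underside. +x is the direction in which the handset is slid in; the front face with the nest's mouth is at x = -105 mm. On top, along y = 0, lies the nest; column, press head (underside 136 mm above the desk, from x = -67 mm back) and lever stand over its rear. With the lever up the nest is clear.
- nest_mouth (a point): Middle of the front edge of the nest's aluminium floor, 53 mm above the desk; axes as the fixture. The floor runs between two rails 50.4 mm apart (1.2 mm play each side of the handset) with flared lead-ins, 62 mm apart at the front face. From 17 mm behind the front face on, lips overhang the rails by 5 mm, undersides 23 mm above the floor (3 mm play over the handset).
- nest_stop (a point): Where the handset's nose comes to rest: foot of the rigid end stop, on the nest floor's middle line, 90 mm behind the front face; axes as the fixture. A handset that is home sticks out 80 mm in front of the box, its underside 53 mm above the desk, with nothing under that tail.
- lever_angle (a joint): Lever angle, rad: 0 = up at rest (arm slopes up 0.5 rad towards its handle), 0.5 = arm level, 0.62 = limit. Pivot at fixture x = +37.5 mm, y = 0, 185 mm above the desk; the arm points from it to the fixture's front (-x). It springs up when let go. Pressing at the handle takes 4 to 6 N until the probes land on a handset (at 0.43), then more: about 11 N level, 14 N at 0.55.
- lever: The hand lever: two flat steel side bars (39 mm over all, 22 mm high) from the pivot to 106 mm from it, then a black round handgrip in line with them, 26 mm diameter, 108 to 153 mm from the pivot. The body's origin lies on the pivot, not in the grip; its y axis is the pivot pin, and with the lever up its axes are those of the fixture.
- handle_top (a point): Point on the upper side of the handgrip, where to press: 128 mm from the pivot along the arm and 13 mm above the arm's middle line, so 128 mm in front of the pivot and 198 mm above the desk when the arm is level. Moves with the lever.
- probe_block: Black sprung block with six probes under the press head, carried by the ram that the lever drives, 24 x 22 x 22 mm; origin at the middle of the probe tips, 102 mm above the desk with the lever up. The ram goes down about 41 mm for the lever's way to level; with a handset home the probes are then sprung in by 6 mm and press on it with about 9 N.
- long_handset: A bystander: other handset model, 205 x 52 x 22 mm, key side up, no open bay, too wide for the nest. Origin at the centre of its underside.
- phone: Bystander: smartphone 158 x 75 x 9 mm lying flat; origin at the centre of its underside.
- calculator: Bystander: desk calculator 160 x 110 x 24 mm; origin at the centre of its underside.
- tape_dispenser: Bystander: tape dispenser 155 x 56 x 80 mm; origin at the middle of its underside.
- note_pad: Bystander: note pad 51 x 51 x 10 mm; origin at the centre of its underside.
- marker: Bystander: marker pen 138 x 15 x 16 mm; origin near the middle of its underside.
- screw_bin: Bystander: open bin of screws 150 x 100 x 60 mm; origin at the centre of its underside.

How it is judged (in metres and radians):
On the way, in this order (a step that is already met when the one before it is completed fails the run):
1. the handset is fully home in the nest, rounded end at the end stop (x of handset_nose in the frame of fixture between -0.02 and -0.01 m and y of handset_nose in the frame of fixture between -0.006 and 0.006 m and z of handset in the frame of fixture between 0.048 and 0.06 m and angle between the x axis of handset and the x axis of fixture, either way round below 0.08 rad and angle between handset's own z axis and vertical below 0.1 rad), for 0.2 s.
2. the lever is held level by the gripper with the probes on the handset (all of step 1 and value of joint lever_angle between 0.44 and 0.56 rad and contact force between probe_block and handset above 2 N and contact force between the fingers and lever above 2 N), for 0.3 s.
At the end, for the whole second after the job is handed in: Handset home: rounded end within 5 mm of the end stop, 6 mm of the middle line, straight within 0.08 rad, not touched by the fingers. The fingers press on the handgrip (over 2 N) and keep the lever still, level within 0.06 rad, the probes on the handset with over 2 N (all of step 2 and velocity of joint lever_angle between -0.05 and 0.05 rad/s and contact force between the fingers and handset below 0.5 N); the arm keeps its last pose, push and grip.
It fails at once if the lever is pushed well past level (more than 0.09 rad) (value of joint lever_angle above 0.59 rad).
It fails at once if another thing on the desk is shifted by more than 25 mm (distance of any of long_handset, phone, calculator, tape_dispenser, note_pad, marker, screw_bin from where it was at the start of the episode above 0.025 m).
It also fails if it takes over 61 s, if anything falls off the work surface, if the arm or the gripper's body presses on something with over 40 N, if the wrist force passes 120 N, or if a joint passes its speed limit or range.

## Robot

A 6-joint arm with a two-finger parallel gripper is mounted at the origin on the work surface. World frame = base frame: x ahead of the robot, y to its left, z up, the work surface at z = 0. Lengths are in mm, angles in rad, forces in N, time in s.
With the tool pointing down it reaches from about 275 to 1000 mm from the base axis. Payload 8.4 kg.
Tool frame: the origin (TCP) lies on the centre line of the jaws, within the pads' length; the fingertips stand 19 mm ahead of it and the grasp point (between the pads) is the TCP; z points along the fingers, y is the line along which they close (so a half turn about z gives the same grasp; the last joint's range is limited). The gripper opens to 85 mm and grips with 20 to 120 N. Pads are 22 mm wide; open, the fingers measure 114 mm over their backs; the gripper's body (76 mm by 85 mm) begins 54 mm behind the grasp point. The pads swing forward as they close: fully open they stand 13 mm farther back than shut.
Start: joints at [-1.278, 0.353, 1.633, -0, 1.155, -0.002], TCP at [181.591, -598.041, 250.281] pointing down, gripper open.
Joint ranges: [-2.63, 2.63], [-0.92, 2.1], [0.06, 2.66], [-1.3, 4.44], [0, 2.69], [-3.02, 3.02]. Speed limits (rad/s): [2.22, 2.22, 2.79, 3.14, 3.14, 3.14].

## Interface

Orientations are given as [roll, pitch, yaw] about the fixed x, y, z axes, in that order (R = Rz(yaw) Ry(pitch) Rx(roll)).
In Python, from plant import observe, grab_frame, calibration, hand_in, outline_of, pinpoint gives the robot as it stands.
- The arm moves only by the tool jog_arm, never from a script. Its argument "moves" is text: rows parted by semicolons, each of 5 numbers parted by spaces: the closure, from 0 (fully open) to 1 (shut), then the shift along the tool's x, y, z in m, then the turn about the tool's z in rad. In form: fingers x y z roll; .... A call has exactly 8 rows; each row shifts and turns the commanded pose from where the row before left it, along the tool's axes as they then stand; what a row does not reach is not made up. A row lasts 1/10 s, in which the tool goes at most 50 mm and 8.59 degrees, less where a joint would pass 70% of its speed; a pose out of reach is approached as far as the arm can. A call with a gripper value outside its range is refused whole. The fingers move at their own pace and stop on an object; "grip_force" is the grip in N (left out, the last holds). Time passes only in rows, so rows that do not move let the fingers close, or fill a call up. It gives the time, the measured TCP pose, the force, the opening and the grip force at its end, in the units of the state.
- observe(): the state, without advancing time (a new reading comes with each control period).
- grab_frame(name): name is "scene" or "top" or "wrist"; returns the picture (384x512x3 uint8, red, green, blue); there is no depth.
- calibration(name): a dict with "K" (3x3 intrinsics, pixels), "T" (4x4, takes a point from camera to world coordinates). Camera axes: x right, y down, z forward; pixel columns grow to the right and rows downward; lengths in mm; the calibration is good to about 2 mm. A picture is of the moment at which its call begins: read the wrist's pose just before it. calibration takes no time and is no camera call; for the wrist camera it gives the pose at the moment of the call.
- hand_in(): hands the job in; it is judged then, once.
Trained networks look in the newest picture that a camera, given by its name, has taken for a name from the list of things; names that differ only in an ending like _2 or _b are one class to them, and where a whole thing is asked for, a point or a joint stands for the part that bears it (a point fixed in the world has none). Each returns a list of dicts, best first, with "score" (0 to 1); they miss things now and then, are a little off and sometimes report something else, mostly with a low value. They report only what shows in the picture. A call takes as long as a camera call.
- outline_of(name, camera): "mask" (384x512 bool, what is visible of it) and "box" ([left, top, width, height] in pixels, round what is visible of it).
- pinpoint(name, camera): "xy" ([column, row] in pixels: a listed point, or the origin of a listed thing).
The state is a dict: "time": time; "qpos": joint angles; "qvel": joint speeds; "effort": joint torques, N m; "eef_pos": TCP position; "tool_rot": TCP orientation; "wrist_force": force on the tool from outside, world axes, zero at the start; "wrist_torque": the same for the moment, N m; "width": finger opening in mm; "finger_force": force on a finger pad.
Only numpy, scipy, OpenCV 4.12 (cv2) and the standard library are available. Lean on these libraries where they do the work, as an engineer would, in place of code of your own. Each camera call takes 0.05 s, during which the arm holds its last target. There are 200 camera calls.

## Working session

There is one attempt and no reset: what is moved stays moved. The work goes in short steps, Python scripts to look and compute and a tool call to move; the robot and the scene stay as the last step left them, time stands still between calls to the robot, and variables do not carry over. Pictures are saved under pics/ and viewed, at most 10 in all, crops included, and the job is handed in when it is done.

Besides the shell and the picture viewer there is one more tool, called after "Call:" as name(argument=value, ...) on one line, values as JSON. jog_arm: Moves the arm, as the interface text tells. Its arguments: {"type":"object","properties":{"moves":{"type":"string"},"grip_force":{"type":"number"}},"required":["moves"]}

```bash
mkdir -p pics; cat > h.py <<'E'
import numpy as np, cv2
from plant import observe, grab_frame, calibration, hand_in, outline_of, pinpoint
def ray(cam,px,z,cal=None):
    c=cal or calibration(cam); T=np.array(c["T"]); d=T[:3,:3]@np.linalg.inv(c["K"])@[px[0],px[1],1]
    return T[:3,3]+d*(z-T[2,3])/d[2]
def proj(cam,P):
    c=calibration(cam);T=np.array(c["T"]);q=np.array(c["K"])@(T[:3,:3].T@(np.array(P)-T[:3,3]));return q[:2]/q[2]
def save(cam,n):
    im=grab_frame(cam); cv2.imwrite(f"pics/{n}.png",im[:,:,::-1]); return im
E
python3 - <<'E'
from h import *
a=save("scene","s1");b=save("top","t1")
for c in ("scene","top"): print(c,np.round(np.array(calibration(c)["T"])[:3],2).tolist())
for n,z in (("handset",0),("handset_nose",0),("nest_mouth",53),("nest_stop",53),("fixture",0),("handle_top",246),("long_handset",0)):
  for c in ("top","scene"):
    for r in pinpoint(n,c)[:2]: print(n,c,np.round(r["xy"],1),round(r["score"],2),ray(c,r["xy"],z).round(1))
print(observe())
E
```

```text
scene [[0.2, 0.74, -0.64, 1263.48], [0.98, -0.16, 0.13, -178.89], [-0.01, -0.66, -0.76, 1003.02]]
top [[-0.0, -1.0, 0.07, 445.32], [-1.0, 0.01, 0.01, -51.61], [-0.01, -0.07, -1.0, 1390.27]]
handset top [193.6 171.8] 0.96 [622.4 196.1   0. ]
handset scene [340.1 233.2] 0.62 [629.2 201.    0. ]
handset_nose top [211.9 158. ] 0.87 [677.4 123.3   0. ]
handset_nose scene [316.9 241.3] 0.6 [643.4 119.3   0. ]
nest_mouth top [248.7 205.6] 0.57 [485.2 -23.8  53. ]
nest_mouth scene [262.8 204. ] 0.64 [501.5 -24.7  53. ]
nest_stop top [273.2 202.8] 0.88 [ 495.4 -116.9   53. ]
nest_stop scene [237.5 210.9] 0.7 [ 512.3 -109.4   53. ]
nest_stop scene [372.9 258.4] 0.67 [766.1 243.5  53. ]
fixture top [138.4 193. ] 0.24 [539.  414.9   0. ]
fixture scene [264.7 204.6] 0.66 [462.9 -10.3   0. ]
fixture scene [229.4 221.6] 0.59 [ 509.  -138.9    0. ]
handle_top top [257.7 195.7] 0.55 [511.5 -57.3 246. ]
handle_top scene [253.6 162.6] 0.68 [502.  -50.3 246. ]
handle_top scene [116.9 196.6] 0.27 [ 550.7 -426.5  246. ]
long_handset top [186.7 229.3] 0.89 [394.7 221.8   0. ]
long_handset scene [324.7 180.3] 0.59 [398.  224.6   0. ]
{'time': 0.8, 'qpos': array([-1.27840049e+00,  3.52956135e-01,  1.63341020e+00, -3.78718474e-05,
        1.15517902e+00, -2.39653314e-03]), 'qvel': array([ 2.73148200e-03,  4.73959212e-04, -8.08296391e-04, -1.79096579e-04,
       -5.23371295e-05, -1.04924188e-03]), 'effort': array([ 2.56236766e-03, -6.05108714e+01, -3.42435730e+01, -4.23189249e-05,
        8.11343616e-04,  6.46020837e-06]), 'eef_pos': array([ 181.58109198, -598.04670406,  250.30401403]), 'tool_rot': array([3.14154543e+00, 3.47617020e-05, 2.94807657e-01]), 'wrist_force': array([ 0.30305701,  0.94268131, -0.36463406]), 'wrist_torque': array([-0.02863558, -0.02239138, -0.0209071 ]), 'finger_force': 0.0, 'width': 85.50447656130085}
```

View pics/t1.png

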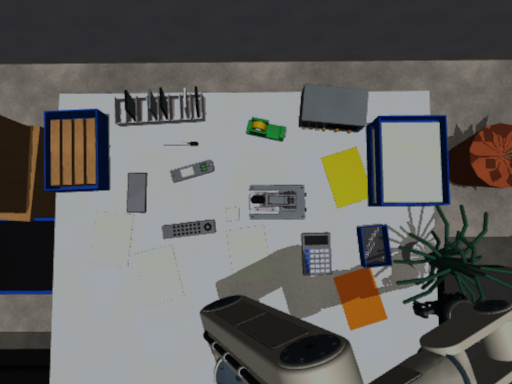

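View pics/s1.png

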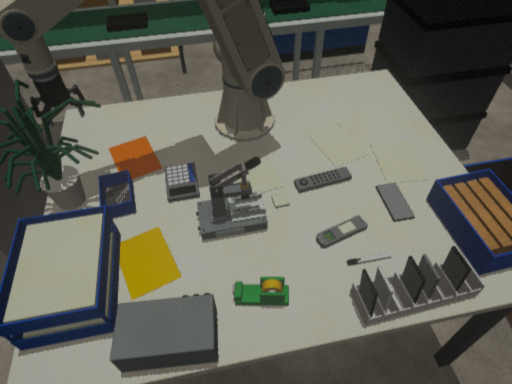

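Top view: the short handset is at about (193,171) with its bay/green contacts to the right (nose end, −y). The fixture is at (277,202) with its mouth at the left, (249,205). The scene view agrees, and the lever is up at about (250,163).

```bash
cat >> h.py <<'E'
def plan(tgt,yaw,n,f=0):
    # n rows from the measured pose to world tgt (mm), tool down with given yaw
    s=observe(); p=np.array(s["eef_pos"]); y=s["tool_rot"][2]; d=(np.array(tgt)-p)/n; dy=(yaw-y+np.pi)%(2*np.pi)-np.pi; dy/=n
    print("step",np.linalg.norm(d).round(1),"turn",round(dy,3)); o=[]
    for i in range(n):
        c,s_=np.cos(y),np.sin(y); v=np.array([c*d[0]+s_*d[1], s_*d[0]-c*d[1], -d[2]])/1000
        o.append(f"{f} "+" ".join(f"{k:.4f}" for k in v)+f" {-dy:.4f}"); y+=dy
    for i in range(0,n,8): print("; ".join(o[i:i+8]))
E
python3 - <<'E'
from h import *
for n,z in (("handset",20),("fixture",45)):
  r=outline_of(n,"top")
  if not r: print(n,"none");continue
  m=r[0]["mask"]; print(n,r[0]["score"],r[0]["box"],m.sum())
  pts=np.argwhere(m)[:,::-1]; w=np.array([ray("top",p,z)[:2] for p in pts],np.float32)
  print(cv2.minAreaRect(w))
plan([480,180,420],1.88,24)
E
```

```text
handset 0.87 [169.9, 160.1, 45.3, 23.9] 617
((622.126220703125, 195.92013549804688), (59.12854766845703, 175.9911346435547), 17.059511184692383)
fixture 0.96 [251.5, 184.9, 56.5, 36.1] 1926
((498.856201171875, -137.39918518066406), (217.47976684570312, 130.0482635498047), 89.7251205444336)
step 35.4 turn 0.066
0 0.0213 -0.0274 -0.0071 -0.0661; 0 0.0231 -0.0259 -0.0071 -0.0661; 0 0.0247 -0.0244 -0.0071 -0.0661; 0 0.0263 -0.0227 -0.0071 -0.0661; 0 0.0277 -0.0209 -0.0071 -0.0661; 0 0.0291 -0.0190 -0.0071 -0.0661; 0 0.0302 -0.0171 -0.0071 -0.0661; 0 0.0313 -0.0150 -0.0071 -0.0661
0 0.0322 -0.0129 -0.0071 -0.0661; 0 0.0330 -0.0108 -0.0071 -0.0661; 0 0.0336 -0.0086 -0.0071 -0.0661; 0 0.0341 -0.0063 -0.0071 -0.0661; 0 0.0345 -0.0041 -0.0071 -0.0661; 0 0.0347 -0.0018 -0.0071 -0.0661; 0 0.0347 0.0005 -0.0071 -0.0661; 0 0.0346 0.0028 -0.0071 -0.0661
0 0.0343 0.0051 -0.0071 -0.0661; 0 0.0339 0.0073 -0.0071 -0.0661; 0 0.0334 0.0096 -0.0071 -0.0661; 0 0.0327 0.0117 -0.0071 -0.0661; 0 0.0318 0.0139 -0.0071 -0.0661; 0 0.0308 0.0160 -0.0071 -0.0661; 0 0.0297 0.0180 -0.0071 -0.0661; 0 0.0285 0.0199 -0.0071 -0.0661
```

Call:
jog_arm(moves="0 0.021 -0.027 -0.021 -0.066; 0 0.023 -0.026 -0.021 -0.066; 0 0.025 -0.024 -0.021 -0.066; 0 0.026 -0.023 -0.021 -0.066; 0 0.028 -0.021 -0.021 -0.066; 0 0.029 -0.019 -0.021 -0.066; 0 0.03 -0.017 -0.021 -0.066; 0 0.031 -0.015 -0.021 -0.066")

```text
time: 1.7
eef_pos: [280.7, -338.0, 419.3]
tool_rot: [3.141, -0.0, 0.825]
wrist_force: [0.3, -0.3, 0.7]
width: 85.2
finger_force: 0.0
```

Call:
jog_arm(moves="0 0.032 -0.013 0 -0.066; 0 0.033 -0.011 0 -0.066; 0 0.034 -0.009 0 -0.066; 0 0.034 -0.006 0 -0.066; 0 0.034 -0.004 0 -0.066; 0 0.035 -0.002 0 -0.066; 0 0.035 0 0 -0.066; 0 0.035 0.003 0 -0.066")

```text
time: 2.5
eef_pos: [379.6, -77.8, 418.6]
tool_rot: [3.141, 0.0, 1.353]
wrist_force: [0.6, -0.4, 0.9]
width: 85.5
finger_force: 0.0
```

```bash
python3 - <<'E'
from h import *
s=observe();print(s["eef_pos"],s["tool_rot"],s["time"])
save("wrist","w1")
print(np.array(calibration("wrist")["T"]).round(2).tolist())
for n,z in (("nest_mouth",53),("nest_stop",53),("handle_top",258),("handset",0)):
    for r in pinpoint(n,"wrist")[:2]: print(n,np.round(r["xy"],1),round(r["score"],2),ray("wrist",r["xy"],z).round(1))
E
```

```text
[379.63631659 -77.7851841  418.56684301] [3.14073402e+00 4.72206196e-05 1.35347048e+00] 2.5
[[0.98, -0.2, -0.06, 397.45], [-0.21, -0.93, -0.29, -0.1], [0.0, 0.29, -0.96, 543.19], [0.0, 0.0, 0.0, 1.0]]
nest_mouth [335.4  93.5] 0.91 [509.1 -23.2  53. ]
nest_stop [244.4 256.5] 0.71 [ 311.1 -263.9   53. ]
nest_stop [340.8 149.7] 0.64 [ 504.5 -111.7   53. ]
handle_top [388. 134.] 0.95 [503.1 -62.7 258. ]
```

View pics/w1.png

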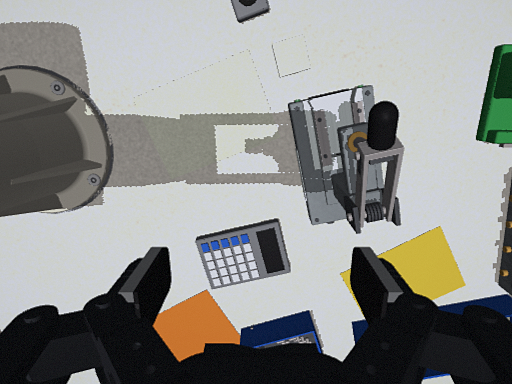

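Wrist view: the fixture's front edge runs from about (290,103) to (372,87), and its left rear corner is at (313,222). The lever grip is at (383,125).

```bash
python3 - <<'E'
from h import *
for p in ((290,103),(372,87),(313,222),(400,222)): print(p,ray("wrist",p,45).round(1))
# handset frame yaw -73deg: tail grasp at -62
u=np.array([np.cos(np.radians(-73)),np.sin(np.radians(-73))]); print(np.array([622,196])-62*u)
plan([615,160,300],1.87,8)
E
```

```text
(290, 103) [439.3 -26.6  45. ]
(372, 87) [565.6 -30.9  45. ]
(313, 222) [ 440.3 -230.5   45. ]
(400, 222) [ 587.9 -263.7   45. ]
[603.87295431 255.29089487]
step 44.5 turn 0.065
0 0.0356 0.0222 0.0148 -0.0649; 0 0.0341 0.0245 0.0148 -0.0649; 0 0.0324 0.0266 0.0148 -0.0649; 0 0.0307 0.0287 0.0148 -0.0649; 0 0.0287 0.0306 0.0148 -0.0649; 0 0.0267 0.0324 0.0148 -0.0649; 0 0.0245 0.0341 0.0148 -0.0649; 0 0.0223 0.0356 0.0148 -0.0649
```

Call:
jog_arm(moves="0 0.036 0.022 0.015 -0.065; 0 0.034 0.025 0.015 -0.065; 0 0.032 0.027 0.015 -0.065; 0 0.031 0.029 0.015 -0.065; 0 0.029 0.031 0.015 -0.065; 0 0.027 0.032 0.015 -0.065; 0 0.024 0.034 0.015 -0.065; 0 0.022 0.036 0.015 -0.065")

```text
time: 3.55
eef_pos: [617.9, 159.6, 297.5]
tool_rot: [-3.141, 0.0, 1.871]
wrist_force: [0.8, -0.6, 0.7]
width: 85.6
finger_force: 0.0
```

```bash
python3 - <<'E'
from h import *
s=observe();print(s["eef_pos"],s["tool_rot"],s["time"])
save("wrist","w2")
for n,z in (("handset",0),("handset_nose",0)):
    for r in pinpoint(n,"wrist")[:2]: print(n,np.round(r["xy"],1),round(r["score"],2),ray("wrist",r["xy"],z).round(1))
r=outline_of("handset","wrist")[0]; print(r["score"],r["box"])
w=np.array([ray("wrist",p,14)[:2] for p in np.argwhere(r["mask"])[:,::-1]],np.float32); print(cv2.minAreaRect(w))
E
```

```text
[617.91600718 159.55964449 297.47317109] [-3.14137610e+00  4.24441380e-04  1.87095022e+00] 3.55
handset [274.3 124.9] 0.76 [625.1 203.4   0. ]
handset_nose [273.6 187.4] 0.89 [649.7 118.6   0. ]
0.82 [255.5, 56.2, 41.6, 134.4]Traceback (most recent call last):
  File "<stdin>", line 7, in <module>
  File "h.py", line 4, in ray
    c=cal or calibration(cam); T=np.array(c["T"]); d=T[:3,:3]@np.linalg.inv(c["K"])@[px[0],px[1],1]
             ~~~~~~~~~~~^^^^^
ValueError: time passes only in moves, steps and waits
```

View pics/w2.png

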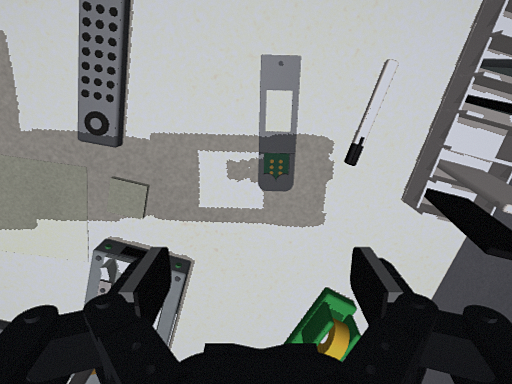

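Wrist view: the handset lies nearly along the tool axis. Its tail edge runs from (261,55) to (300,55), its nose is at (276,190), and the bay with contacts is at (277,165).

```bash
python3 - <<'E'
from h import *
c=calibration("wrist")
t=np.array([ray("wrist",p,20,c) for p in ((261,55),(300,55),(258,152),(296,152))]).round(1); print(t.tolist())
a=(t[0]+t[1])/2; b=(t[2]+t[3])/2; print(a,b,"yaw",np.degrees(np.arctan2(*(b-a)[1::-1])), np.degrees(np.arctan2(*(t[2]-t[0])[1::-1])),np.degrees(np.arctan2(*(t[3]-t[1])[1::-1])))
n=ray("wrist",(276.5,190),10,c); print(n, np.linalg.norm((n-a)[:2]))
u=(b-a)[:2]/np.linalg.norm((b-a)[:2]); g=a[:2]+22*u; y=np.arctan2(-u[1],-u[0]); print("grasp",g,"toolyaw",y)
plan([g[0],g[1],90],y,8)
E
```

```text
[[582.1, 275.5, 20.0], [626.6, 289.1, 20.0], [612.6, 162.9, 20.0], [660.1, 177.4, 20.0]]
[604.35 282.3   20.  ] [636.35 170.15  20.  ] yaw -74.07484876445447 -74.84395667588704 -73.30546178484698
[653.14222694 117.79621399  10.        ] 171.58722861217376
grasp [610.38639013 261.14433896] toolyaw 1.8487426497332093
step 28.9 turn -0.003
0 0.0124 0.0030 0.0259 0.0026; 0 0.0124 0.0030 0.0259 0.0026; 0 0.0125 0.0029 0.0259 0.0026; 0 0.0125 0.0029 0.0259 0.0026; 0 0.0125 0.0029 0.0259 0.0026; 0 0.0125 0.0028 0.0259 0.0026; 0 0.0125 0.0028 0.0259 0.0026; 0 0.0125 0.0028 0.0259 0.0026
```

Call:
jog_arm(moves="0 0.0125 0.003 0.026 0.0026; 0 0.0125 0.003 0.026 0.0026; 0 0.0125 0.003 0.026 0.0026; 0 0.0125 0.003 0.026 0.0026; 0 0.0125 0.003 0.026 0.0026; 0 0.0125 0.003 0.026 0.0026; 0 0.0125 0.003 0.026 0.0026; 0 0.0125 0.003 0.026 0.0026")

```text
time: 4.55
eef_pos: [611.2, 261.3, 90.8]
tool_rot: [3.14, 0.0, 1.847]
wrist_force: [0.6, -0.2, -0.5]
width: 85.4
finger_force: 0.0
```

Call:
jog_arm(moves="0 0 0 0.016 0; 0 0 0 0.016 0; 0 0 0 0.016 0; 0 0 0 0.012 0; 0 0 0 0.006 0; 0 0 0 0 0; 0.8 0 0 0 0; 0.8 0 0 0 0", grip_force=50)

```text
time: 5.35
eef_pos: [611.3, 263.1, 25.0]
tool_rot: [3.14, -0.0, 1.85]
wrist_force: [-0.1, -0.6, 0.1]
width: 59.3
finger_force: 0.0
```

Call:
jog_arm(moves="1 0 0 0 0; 1 0 0 0 0; 1 0 0 0 0; 1 0 0 0 0; 1 0 0 0 0; 1 0 0 0 0; 1 0 0 0 0; 1 0 0 0 0")

```text
time: 6.15
eef_pos: [611.4, 263.2, 25.3]
tool_rot: [3.14, -0.0, 1.85]
wrist_force: [-0.6, 0.4, 6.6]
width: 46.8
finger_force: 52.1
```

```bash
python3 - <<'E'
from h import *
plan([504,175,150],1.567,8,1)
E
```

```text
step 23.3 turn -0.035
1 -0.0069 -0.0159 -0.0156 0.0354; 1 -0.0075 -0.0157 -0.0156 0.0354; 1 -0.0080 -0.0154 -0.0156 0.0354; 1 -0.0085 -0.0151 -0.0156 0.0354; 1 -0.0091 -0.0148 -0.0156 0.0354; 1 -0.0096 -0.0145 -0.0156 0.0354; 1 -0.0101 -0.0141 -0.0156 0.0354; 1 -0.0106 -0.0138 -0.0156 0.0354
```

Call:
jog_arm(moves="1 0 0 -0.015 0; 1 -0.006 -0.016 -0.016 0.035; 1 -0.008 -0.017 -0.016 0.035; 1 -0.009 -0.017 -0.016 0.035; 1 -0.009 -0.017 -0.016 0.036; 1 -0.01 -0.018 -0.016 0.036; 1 -0.011 -0.016 -0.016 0.036; 1 -0.012 -0.016 -0.014 0.036")

```text
time: 6.95
eef_pos: [505.5, 178.3, 150.9]
tool_rot: [3.141, -0.0, 1.6]
wrist_force: [0.2, -0.1, -0.6]
width: 46.9
finger_force: 51.6
```

```bash
python3 - <<'E'
from h import *
s=observe();print(s["eef_pos"],s["tool_rot"],s["time"],s["width"],s["wrist_force"])
save("wrist","w3")
c=calibration("wrist")
for n,z in (("nest_mouth",53),("nest_stop",53),("handset_nose",125),("handset",125)):
    for r in pinpoint(n,"wrist")[:2]: print(n,np.round(r["xy"],1),round(r["score"],2),ray("wrist",r["xy"],z,c).round(1))
E
```

```text
[505.52892071 178.29345503 150.85404561] [ 3.14078058e+00 -2.99118664e-04  1.59968531e+00] 6.95 46.86211518062557 [ 0.24413107 -0.12080359 -0.58807962]
handset [258. 344.] 0.59 [504.8 108.8 125. ]
```

View pics/w3.png

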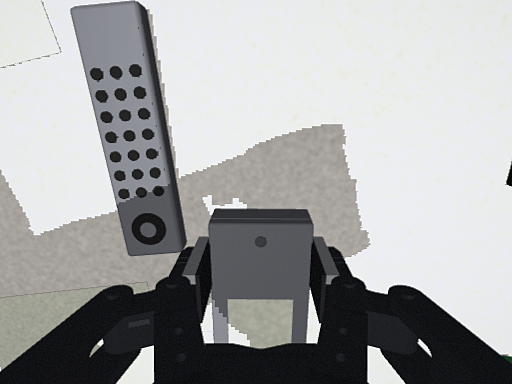

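Wrist view: the handset is held square between the pads, tail at (262,215). The fixture is hidden, so I'll re-measure it from the earlier picture w1.

```bash
cat >> h.py <<'E'
from scipy.spatial.transform import Rotation as Ro
def M(p,r):
    T=np.eye(4);T[:3,:3]=Ro.from_euler("xyz",r).as_matrix();T[:3,3]=p;return T
def cal_at(p,r):
    s=observe();c=calibration("wrist");X=np.linalg.inv(M(s["eef_pos"],s["tool_rot"]))@np.array(c["T"]);return {"K":c["K"],"T":M(p,r)@X}
E
python3 - <<'E'
from h import *
im=cv2.imread("pics/w1.png")[75:235,275:415]; cv2.imwrite("pics/w1c.png",cv2.resize(im,None,fx=3.75,fy=3.75,interpolation=cv2.INTER_CUBIC))
c=cal_at([379.63631659,-77.7851841,418.56684301],[3.14073402,4.72206196e-05,1.35347048]); print(c["T"].round(2).tolist())
np.savez("w1cal.npz",K=c["K"],T=c["T"])
E
```

```text
[[0.98, -0.21, -0.06, 396.54], [-0.22, -0.93, -0.29, -3.58], [0.0, 0.3, -0.95, 542.98], [0.0, 0.0, 0.0, 1.0]]
```

View pics/w1c.png

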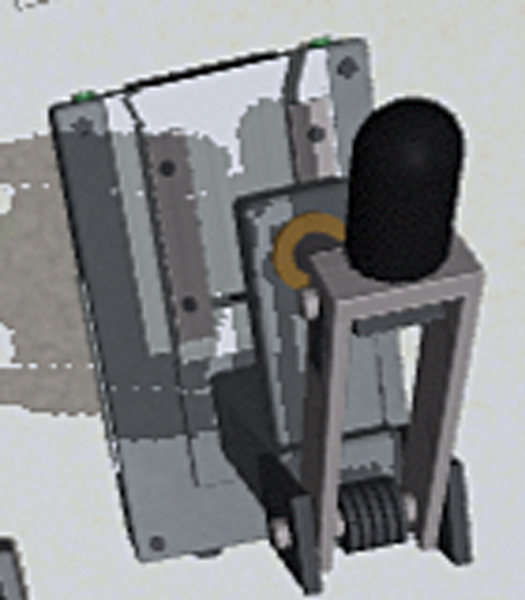

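Crop: the deck screws are at (82,125), (347,67) and (157,543). The front corners are at (52,108) and (368,40), and the flare tips at about (125,92) and (300,45).

```bash
python3 - <<'E'
from h import *
c=dict(np.load("w1cal.npz"))
f=lambda u,v,z:ray("wrist",(275+u/3.75,75+v/3.75),z,c)
FL,FR,RL=[f(u,v,45) for u,v in((82,125),(347,67),(157,543))]
print(FL,FR,RL,"mid",(FL+FR)/2,"yaw",np.degrees(np.arctan2(*(RL-FL)[1::-1])),np.degrees(np.arctan2(*(FR-FL)[1::-1]))-90)
a,b,d=f(52,108,45),f(368,40,45),f(140,560,45);print(a,b,d,(a+b)/2,np.linalg.norm(a-b),"yaw",np.degrees(np.arctan2(*(d-a)[1::-1])))
for z in (53,76): a,b=f(125,92,z),f(300,45,z);print(z,a,b,(a+b)/2,np.linalg.norm(a-b))
for n,p,z in (("mouth",(335.4,93.5),53),("stop",(340.8,149.7),53),("handle",(388,134),257)): print(n,ray("wrist",p,z,c))
E
```

```text
[448.66769729 -35.22349143  45.        ] [558.62365015 -36.12699038  45.        ] [ 448.5441145  -226.55738704   45.        ] mid [503.64567372 -35.67524091  45.        ] yaw -90.03700740788311 -90.47078407321035
[437.80925678 -25.87025752  45.        ] [568.16248554 -27.54010789  45.        ] [ 439.44095554 -233.25751782   45.        ] [502.98587116 -26.70518271  45.        ] 130.36392387858666 yaw -89.5492127937171
53 [467.1667068  -25.78506216  53.        ] [538.62167029 -23.16008066  53.        ] [502.89418854 -24.47257141  53.        ] 71.5031631121237
76 [463.85155536 -24.74260406  76.        ] [531.95239902 -22.24084006  76.        ] [497.90197719 -23.49172206  76.        ] 68.14678078063959
mouth [508.54757383 -26.01708905  53.        ]
stop [ 504.5135009  -112.42961471   53.        ]
handle [503.77079408 -62.13092131 257.        ]
```

```bash
python3 - <<'E'
from h import *
plan([503.3,155,80.5],1.571,8,1)
E
```

```text
step 9.2 turn -0.004
1 -0.0030 -0.0005 0.0086 0.0038; 1 -0.0030 -0.0005 0.0086 0.0038; 1 -0.0030 -0.0005 0.0086 0.0038; 1 -0.0030 -0.0005 0.0086 0.0038; 1 -0.0030 -0.0005 0.0086 0.0038; 1 -0.0030 -0.0005 0.0086 0.0038; 1 -0.0030 -0.0004 0.0086 0.0038; 1 -0.0030 -0.0004 0.0086 0.0038
```

Call:
jog_arm(moves="1 -0.003 -0.0005 0.0088 0.004; 1 -0.003 -0.0005 0.0088 0.004; 1 -0.003 -0.0005 0.0088 0.004; 1 -0.003 -0.0005 0.0088 0.004; 1 -0.003 -0.0005 0.0088 0.004; 1 -0.003 -0.0005 0.0088 0.004; 1 -0.003 -0.0005 0.0088 0.004; 1 -0.003 0 0.0088 0.003")

```text
time: 8.0
eef_pos: [502.9, 154.3, 78.1]
tool_rot: [-3.142, 0.0, 1.57]
wrist_force: [-0.0, -0.8, -0.5]
width: 46.7
finger_force: 51.7
```

```bash
python3 - <<'E'
from h import *
im=save("scene","s2")
x=im[150:260,190:350]; cv2.imwrite("pics/s2c.png",cv2.resize(x[:,:,::-1],None,fx=5,fy=5,interpolation=cv2.INTER_CUBIC))
s=observe();print(s["eef_pos"],s["tool_rot"],s["time"])
for n,P in (("nosetop",(503.3,0,74)),("nosebot",(503.3,0,54)),("mouth",(503.3,-26.7,53)),("stop",(503.3,-116.7,53)),("FR",(568,-27,45)),("tail",(527,170,74))): print(n,((proj("scene",P)-[190,150])*5).round(0))
for r in pinpoint("handset_nose","scene")[:2]: print(r["xy"],r["score"],(np.array(r["xy"])-[190,150])*5)
E
```

```text
[502.20007545 153.79403653  76.96111792] [-3.13988019e+00  6.52799830e-04  1.56951354e+00] 8.05
nosetop [402. 245.]
nosebot [402. 265.]
mouth [361. 273.]
stop [224. 296.]
FR [382. 359.]
tail [668. 230.]
[270.5, 204.3] 0.71 [402.5 271.5]
[182.6, 180.4] 0.15 [-37. 152.]
```

View pics/s2c.png

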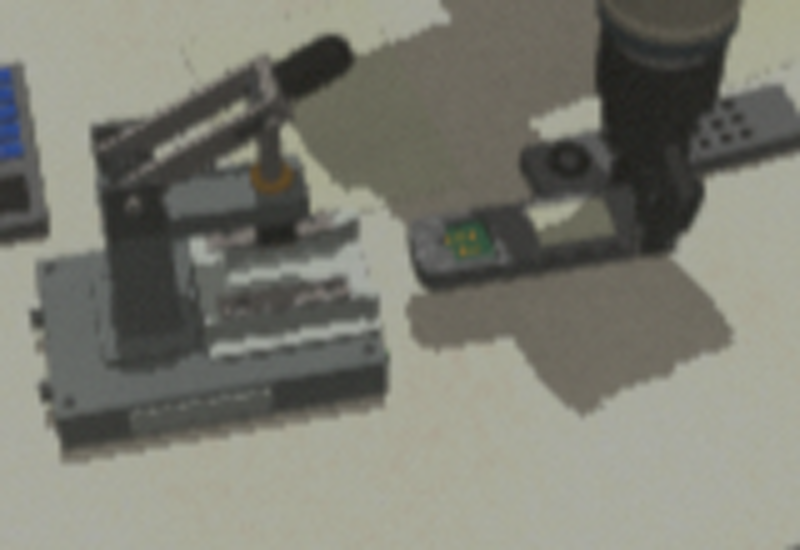

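Scene crop: the handset is level at about (540,250), nose at (410,250) with the bay and contacts toward the fixture, and in line with the nest mouth at (361,273).

Call:
jog_arm(moves="1 -0.001 0.0006 -0.003 0; 1 0 0.0005 -0.0005 0; 1 0 0 0 0; 1 0 0 0 0; 1 0 0 0 0; 1 0 0 0 0; 1 0 0 0 0; 1 0 0 0 0")

```text
time: 8.9
eef_pos: [504.1, 153.6, 82.4]
tool_rot: [-3.142, -0.0, 1.57]
wrist_force: [0.2, -0.5, -1.7]
width: 46.6
finger_force: 51.6
```

Call:
jog_arm(moves="1 -0.003 -0.0007 0.0018 0; 1 -0.003 0 0 0; 1 -0.003 0 0 0; 1 -0.003 0 0 0; 1 -0.003 0 0 0; 1 0 0 0 0; 1 0 0 0 0; 1 0 0 0 0")

```text
time: 9.7
eef_pos: [503.4, 138.7, 80.6]
tool_rot: [3.142, -0.0, 1.57]
wrist_force: [-0.7, 0.3, -0.5]
width: 46.8
finger_force: 51.6
```

Call:
jog_arm(moves="1 -0.003 0 0 0; 1 -0.003 0 0 0; 1 -0.003 0 0 0; 1 -0.003 0 0 0; 1 -0.003 0 0 0; 1 -0.003 0 0 0; 1 -0.003 0 0 0; 1 -0.003 0 0 0")

```text
time: 10.5
eef_pos: [503.4, 114.3, 80.6]
tool_rot: [3.142, -0.0, 1.57]
wrist_force: [0.0, -0.0, -0.5]
width: 47.0
finger_force: 51.6
```

Call:
jog_arm(moves="1 -0.002 0 0 0; 1 -0.002 0 0 0; 1 -0.002 0 0 0; 1 -0.002 0 0 0; 1 -0.002 0 0 0; 1 -0.002 0 0 0; 1 -0.002 0 0 0; 1 0 0 0 0")

```text
time: 11.3
eef_pos: [503.3, 100.4, 80.6]
tool_rot: [-3.142, 0.0, 1.57]
wrist_force: [-0.1, 0.9, -1.3]
width: 46.9
finger_force: 51.6
```

Call:
jog_arm(moves="1 -0.003 0 0 0; 1 -0.003 0 0 0; 1 -0.003 0 0 0; 1 -0.003 0 0 0; 1 -0.003 0 0 0; 1 -0.003 0 0 0; 1 -0.003 0 0 0; 1 0 0 0 0")

```text
time: 12.1
eef_pos: [503.3, 79.3, 80.6]
tool_rot: [-3.142, 0.0, 1.57]
wrist_force: [-0.9, 0.8, -0.1]
width: 46.7
finger_force: 51.6
```

```bash
python3 - <<'E'
from h import *
im=save("scene","s3")
x=im[150:260,190:350]; cv2.imwrite("pics/s3c.png",cv2.resize(x[:,:,::-1],None,fx=5,fy=5,interpolation=cv2.INTER_CUBIC))
E
```

```text
(no output)
```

View pics/s3c.png

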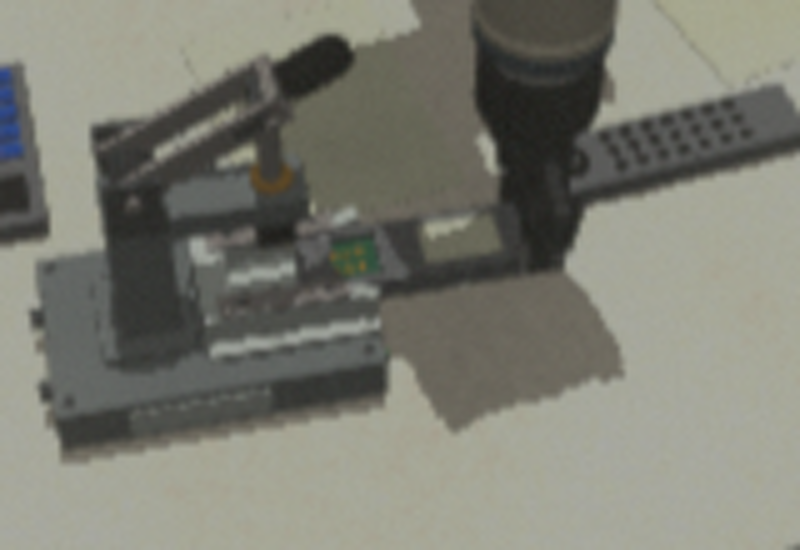

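Scene crop: the handset is between the rails and under the lips, nose at about (300,255), with the bay entering cleanly. I'll continue inserting.

Call:
jog_arm(moves="1 -0.003 0 0 0; 1 -0.004 0 0 0; 1 -0.004 0 0 0; 1 -0.004 0 0 0; 1 -0.004 0 0 0; 1 -0.004 0 0 0; 1 -0.003 0 0 0; 1 0 0 0 0")

```text
time: 12.95
eef_pos: [503.3, 53.2, 80.6]
tool_rot: [-3.142, 0.0, 1.569]
wrist_force: [0.2, -0.4, -0.6]
width: 46.5
finger_force: 51.6
```

Call:
jog_arm(moves="1 -0.002 0 0 0; 1 -0.002 0 0 0; 1 -0.002 0 0 0; 1 -0.002 0 0 0; 1 -0.002 0 0 0; 1 -0.001 0 0 0; 1 -0.001 0 0 0; 1 0 0 0 0")

```text
time: 13.75
eef_pos: [503.3, 41.5, 80.6]
tool_rot: [3.142, -0.0, 1.57]
wrist_force: [0.2, 0.0, -0.3]
width: 47.1
finger_force: 51.6
```

Call:
jog_arm(moves="1 -0.001 0 0 0; 1 -0.001 0 0 0; 1 -0.001 0 0 0; 1 -0.001 0 0 0; 1 -0.001 0 0 0; 1 -0.001 0 0 0; 1 0 0 0 0; 1 0 0 0 0")

```text
time: 14.55
eef_pos: [503.3, 35.6, 80.6]
tool_rot: [-3.142, -0.0, 1.57]
wrist_force: [0.9, 0.0, -1.9]
width: 46.6
finger_force: 51.6
```

Call:
jog_arm(moves="1 -0.001 0 0 0; 1 -0.001 0 0 0; 1 -0.001 0 0 0; 1 0 0 0 0; 1 0 0 0 0; 1 0 0 0 0; 1 0 0 0 0; 1 0 0 0 0")

```text
time: 15.35
eef_pos: [503.4, 33.8, 80.6]
tool_rot: [3.141, -0.002, 1.569]
wrist_force: [-0.3, 10.7, -1.2]
width: 46.6
finger_force: 51.7
```

Call:
jog_arm(moves="1 0 0 0.0007 0; 1 0 0 0.0006 0; 0 0 0 0 0; 0 0 0 0 0; 0 0 0 0 0; 0 0 0 0 0; 0 0 0 0 0; 0 0 0 0 0")

```text
time: 16.15
eef_pos: [503.4, 32.5, 79.3]
tool_rot: [3.141, 0.0, 1.57]
wrist_force: [0.5, -0.1, 0.1]
width: 85.3
finger_force: 0.0
```

Call:
jog_arm(moves="0 0.006 0 0 0; 0 0.012 0 0 0; 0 0.012 0 -0.01 0; 0 0.01 0 -0.03 0; 0 0 0 -0.04 0; 0 0 0 -0.045 0; 0 0 0 -0.045 0; 0 0 0 -0.02 0")

```text
time: 16.95
eef_pos: [504.7, 74.0, 274.4]
tool_rot: [3.135, -0.001, 1.571]
wrist_force: [0.4, 0.6, 0.7]
width: 85.6
finger_force: 0.0
```

```bash
python3 - <<'E'
from h import *
im=save("scene","s4")
x=im[150:260,190:350]; cv2.imwrite("pics/s4c.png",cv2.resize(x[:,:,::-1],None,fx=5,fy=5,interpolation=cv2.INTER_CUBIC))
for n,P in (("tail hi",(503.3,53.3,73)),("home nose",(503.3,-116.7,73)),("handle",(503.3,-63,258))): print(n,((proj("scene",P)-[190,150])*5).round(0))
s=observe();print(s["eef_pos"],s["time"])
plan([503.3,-50,300],1.571,8,1)
E
```

```text
tail hi [483. 233.]
home nose [222. 276.]
handle [296.  53.]
[505.60873628  74.06436396 276.12358147] 17.0
step 15.8 turn 0.0
1 -0.0155 -0.0003 -0.0030 -0.0000; 1 -0.0155 -0.0003 -0.0030 -0.0000; 1 -0.0155 -0.0003 -0.0030 -0.0000; 1 -0.0155 -0.0003 -0.0030 -0.0000; 1 -0.0155 -0.0003 -0.0030 -0.0000; 1 -0.0155 -0.0003 -0.0030 -0.0000; 1 -0.0155 -0.0003 -0.0030 -0.0000; 1 -0.0155 -0.0003 -0.0030 -0.0000
```

View pics/s4c.png

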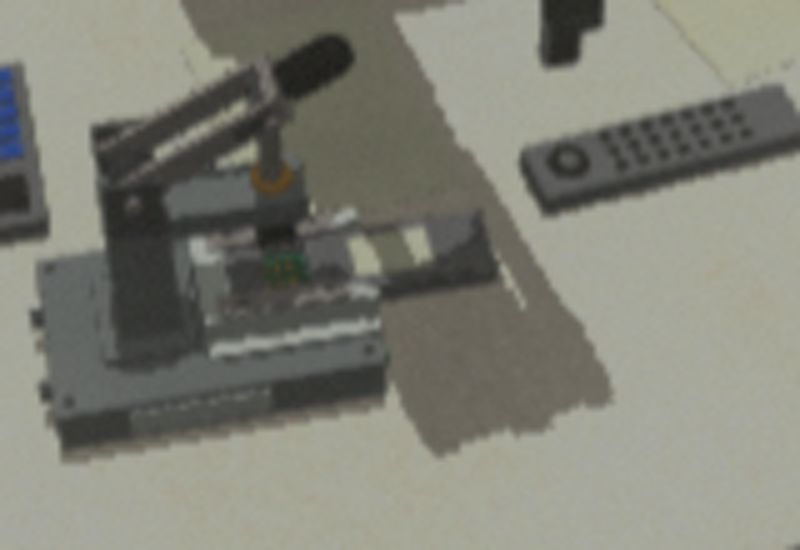

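Scene crop: the handset is home, with its tail at (488,235) against a predicted (483,233), and the contacts are under the probe block at (285,268). Next is the lever.

Call:
jog_arm(moves="1 0 -0.001 -0.02 0; 1 0 -0.001 -0.02 0; 1 -0.02 0 -0.004 0; 1 -0.03 0 0 0; 1 -0.03 0 0 0; 1 -0.03 0 0 0; 1 -0.016 0 0 0; 1 0 0 0 0")

```text
time: 17.8
eef_pos: [501.1, -54.2, 313.4]
tool_rot: [-3.141, 0.0, 1.569]
wrist_force: [-0.2, 0.3, -0.1]
width: -0.2
finger_force: 0.0
```

Call:
jog_arm(moves="1 0 0 0.008 0; 1 0 0 0.008 0; 1 0 0 0.006 0; 1 0 0 0.004 0; 1 0 0 0.003 0; 1 0 0 0.002 0; 1 0 0 0 0; 1 0 0 0 0")

```text
time: 18.6
eef_pos: [501.4, -53.3, 282.7]
tool_rot: [3.141, -0.0, 1.57]
wrist_force: [-0.8, 2.0, 4.4]
width: 0.2
finger_force: 2.2
```

Call:
jog_arm(moves="1 0.001 0.001 0.005 0; 1 0.001 0.001 0.005 0; 1 0.001 0 0.005 0; 1 0.001 0 0.005 0; 1 0.001 0 0.005 0; 1 0.001 0 0.005 0; 1 0 0 0.003 0; 1 0 0 0 0")

```text
time: 19.4
eef_pos: [503.3, -47.3, 248.9]
tool_rot: [-3.142, -0.0, 1.57]
wrist_force: [0.3, 1.1, 5.4]
width: -0.2
finger_force: 2.3
```

Call:
jog_arm(moves="1 0.001 0 0.004 0; 1 0.001 0 0.004 0; 1 0 0 0.004 0; 1 0 0 0.004 0; 1 0 0 0.003 0; 1 0 0 0.002 0; 1 0 0 0 0; 1 0 0 0 0")

```text
time: 20.2
eef_pos: [503.4, -45.1, 228.5]
tool_rot: [3.141, -0.001, 1.57]
wrist_force: [0.6, 3.2, 5.7]
width: -0.2
finger_force: 2.5
```

Call:
jog_arm(moves="1 0 0 0.002 0; 1 0 0 0.002 0; 1 0 0 0.002 0; 1 0 0 0.002 0; 1 0 0 0.0015 0; 1 0 0 0.001 0; 1 0 0 0 0; 1 0 0 0 0")

```text
time: 21.0
eef_pos: [503.6, -44.3, 218.6]
tool_rot: [3.141, -0.002, 1.569]
wrist_force: [-2.3, 8.8, 12.8]
width: -0.0
finger_force: 6.2
```

Call:
jog_arm(moves="1 0 0 0.001 0; 1 0 0 0 0; 1 0 0 0 0; 1 0 0 0 0; 1 0 0 0 0; 1 0 0 0 0; 1 0 0 0 0; 1 0 0 0 0")

```text
time: 21.8
eef_pos: [503.6, -44.2, 217.7]
tool_rot: [3.141, -0.002, 1.569]
wrist_force: [-2.3, 8.7, 12.7]
width: -0.2
finger_force: 6.5
```

```bash
python3 - <<'E'
from h import *
im=save("scene","s5")
x=im[150:260,190:350]; cv2.imwrite("pics/s5c.png",cv2.resize(x[:,:,::-1],None,fx=5,fy=5,interpolation=cv2.INTER_CUBIC))
s=observe();print(s["eef_pos"],s["time"],s["wrist_force"],s["qvel"].round(3))
E
```

```text
[503.58858985 -44.15634824 217.73352125] 21.85 [-1.8839857   8.73721366 13.93727337] [-0.     0.001  0.001  0.001 -0.     0.001]
```

View pics/s5c.png

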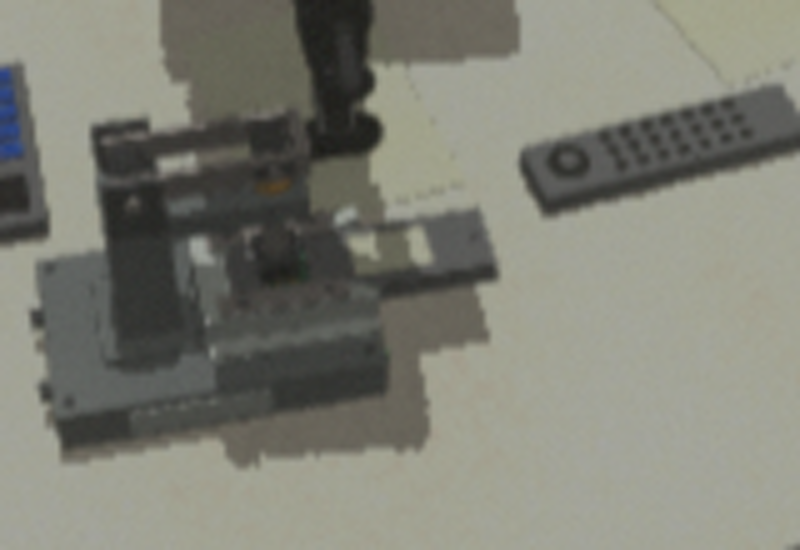

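Scene crop: the lever is level under the closed fingers at (340,135), the probe block is in the bay at (278,255), and the handset's tail is unmoved at (490,240).

```bash
python3 -c "
from plant import hand_in; print(hand_in())"
```

```text
the job is handed in; nothing more can be done
None
```

The job is handed in: the handset is home in the nest and released, the closed fingers are holding the lever level with the probes in the bay, and nothing else on the desk was touched; no verdict came back.

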